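# Slide the specimen loading board home and turn its keeper over it

## Task

With your fingertips push the loading board along its rails until you feel it drop down level into the locating notches, then push the keeper fully round until its arm lies straight across the edge of the board. Only push: do not lift or carry anything or ram or pinch the board hard, keep the tube rack and the pot standing on the board as it slides, and leave the other things on the table where they are.

Things in the scene. Friction and masses are not known exactly. Their poses are not given: they have to be found in the camera images.
- station: Fixed loading station. Base plate 176 (x) by 400 (y) by 8 mm. Origin: centre of its underside, on the table; z up, y along the rails in the direction to slide, x across. Side guides 8 mm thick, inner faces at x = +-66 mm, tops 46 mm above the table. Four rails, 16 mm wide, y -190 to +190 mm, tops 32 mm above the table: outer two at x = +-52, inner two at x = +-28 mm. No end stops.
- seat (a point): Fixed point of the station (its x = 0, y = +70 mm, 24 mm above the table) where the board's origin lies once seated, with 3 mm play along y. Each rail has one notch 22 mm long, 8 mm deep: at station y = +130 mm in the outer rails, +10 mm in the inner. There all four feet drop 8 mm together and the notch walls stop the board.
- board: Loose white board, grey inlay, 128 (x) by 150 (y) mm, 0.3 to 0.55 kg; axes as the station's. Slab 10 mm thick on four feet 10 mm tall, 16 mm long: front pair (y = +60 mm) on the outer rails, rear pair (y = -60 mm) on the inner. Origin: centre of the plane under the feet. It starts on the rails, origin 32 mm above the table, station y = -100 to -30 mm. Sliding takes about 3 to 9 N.
- board_rear (a point): Middle of the board's rear (-y) edge, a plain vertical face 10 mm tall to push on, 75 mm behind the board's origin and 15 mm above it: the face spans 42 to 52 mm above the table while sliding, 34 to 44 mm when seated.
- keeper (a joint): Angle of the keeper, a flat steel arm on a vertical pivot on the station's -x side. 0 = pointing along station +y, beside the board; 1.57 (stop) = along station +x, across the board's edge; grows clockwise from above. Starts at 0 to 0.3; needs 1 to 2 N at the peg, stays where left. Arm 16 mm wide, 48 mm long, 47 to 52 mm above the table: 3 mm over a seated board; an unseated one blocks it.
- keeper_peg (a point): Centre of the top of the upright round peg on the keeper arm, 34 mm from the pivot: 12 mm in diameter, 28 mm tall, top 80 mm above the table; push its side to turn the keeper.
- keeper_pivot (a point): Point on the keeper's vertical turning axis, 47 mm above the table, at station x = -86 mm, y = +70 mm; fixed to the station, axes as the station's.
- rack: Loose grey tube rack with short capped tubes standing on the board, 56 mm (x) by 84 mm (y), 43 mm tall, 0.15 kg. Origin: centre of its underside. It rides along on the board.
- pot: Loose closed specimen pot standing on the front part of the board, 30 mm across, 36 mm tall, 0.04 kg. Origin: centre of its underside. It rides along on the board.
- tape: Bystander: clear roll of sticky tape lying flat, 70 mm across, 19 mm high. Origin: centre of its underside. Leave it alone.
- bottle: Bystander: closed bottle standing upright, 54 mm across, 130 mm tall. Origin: centre of its underside. Leave it alone.
- eraser: Bystander: small dark rubber block lying flat, 20 x 55 x 13 mm. Origin: centre of its underside. Leave it alone.
- mug: Bystander: white mug, 76 mm across without handle, 90 mm tall. Origin: centre of its underside. Leave it alone.
- stapler: Bystander: grey and black stapler, 130 x 34 x 45 mm. Origin: centre of its underside. Leave it alone.
- tipbox: Bystander: grey box with clear lid, 87 x 122 x 66 mm. Origin: centre of its underside. Leave it alone.
Mind the look-alikes: they are no part of the job. There is more than one size of the board; the one meant has the size given above.

How it is judged:
On the way, in this order (a step that is already met when the one before it is completed fails the run):
1. the board has dropped level into the notches, the keeper not yet turned (z of board in the frame of station below 0.0265 m and y of board in the frame of station between 0.064 and 0.076 m and angle between board's own z axis and vertical below 0.035 rad and value of joint keeper below 0.7 rad), for 0.2 s.
2. the keeper lies across the board's edge (z of board in the frame of station below 0.0265 m and y of board in the frame of station between 0.064 and 0.076 m and angle between board's own z axis and vertical below 0.035 rad and value of joint keeper above 1.4 rad), for 0.2 s.
At the end, for the whole second after the job is handed in: The board rests level in the notches (feet less than 2.5 mm above the notch floor, centre within 6 mm of station y = +70 mm, tilt under 2 degrees), the keeper stands at 1.4 rad or more, rack and pot stand upright on the board, all at rest (all of step 2 and z of rack in the frame of board between 0.015 and 0.026 m and z of pot in the frame of board between 0.015 and 0.026 m and angle between each of rack, pot's own z axis and vertical below 0.15 rad and linear speed of board below 0.02 m/s); the robot touches nothing.
It fails at once if the board is lifted (more than 10 mm above the rail tops) (z of board in the frame of station above 0.042 m).
It fails at once if the board is rammed or pinched with more than 60 N (contact force between the fingers and board above 60 N).
It fails at once if the tube rack or the pot is lifted, tipped or knocked off the board (angle between any of rack, pot's own z axis and vertical above 0.4 rad or z of any of rack, pot in the frame of board above 0.035 m or z of any of rack, pot in the frame of board below 0.005 m).
It fails at once if a bystander is moved more than 30 mm (distance of any of tape, bottle, eraser, mug, stapler, tipbox from where it was at the start of the episode above 0.03 m).
It also fails if it takes over 56 s, if anything falls off the work surface, if the arm or the gripper's body presses on something with over 40 N, if the wrist force passes 120 N, or if a joint passes its speed limit or range.

## Robot

A 6-joint arm with a two-finger parallel gripper is mounted at the origin on the work surface. World frame = base frame: x ahead of the robot, y to its left, z up, the work surface at z = 0. Lengths are in m, angles in rad, forces in N, time in s.
With the tool pointing down it reaches from about 0.425 to 0.95 m from the base axis. Payload 14.7 kg.
Tool frame: the origin (TCP) lies at the very end of the fingers, on their centre line; the grasp point (between the pads) lies 19 mm behind it (grip_point_offset is the distance from the TCP to the grasp point, in m); z points along the fingers, y is the direction in which the jaws open and shut (so a half turn about z gives the same grasp; the last joint's range is limited). The gripper opens to 85 mm and grips with 20 to 120 N. Pads are 22 mm wide; open, the fingers measure 114 mm over their backs; the gripper's body (76 mm by 85 mm) begins 54 mm behind the grasp point. The pads swing forward as they close: fully open they stand 13 mm farther back than shut.
Start: joints at [1.082, 0.48, 1.596, -0, 1.065, -0.047], TCP at [0.278, 0.588, 0.231] pointing down, gripper open.
Joint ranges: [-2.75, 2.75], [-0.82, 2.05], [0.23, 2.67], [-1.56, 4.7], [0.09, 2.69], [-2.92, 2.92]. Speed limits (rad/s): [1.89, 1.89, 2.39, 3.01, 3.01, 3.01].

## Interface

Orientations are given as a rotation vector (axis times angle).
In Python, from cell import * gives the robot as it stands. The module is installed in compiled form; this text tells all that it offers.
- The arm moves only by the tool carry_out, never from a script. Its argument "series" is a list of rows, each an object with "xyz": the shift along the tool's x, y, z in cm, a list of three; "delta_rot": the turn, a rotation vector about the tool's x, y, z in degrees, a list of three; "hand": the opening, from 0 (shut) to 1 (fully open). In form: [{"xyz": [tx, ty, tz], "delta_rot": [wx, wy, wz], "hand": hand}, ...]. A call has 1 to 8 rows; each row is the pose to reach, as a shift and turn from the pose commanded when the call began, along the tool's axes at that moment; what a row does not reach only later rows make up. A row lasts 1/8 s, in which the tool goes at most 62.5 mm and 10.7 degrees, less where a joint would pass 70% of its speed; a pose out of reach is approached as far as the arm can. A call with a gripper value outside its range is refused whole. The fingers move at their own pace and stop on an object; "force" is the grip in N (left out, the last holds). Time passes only in rows, so rows that repeat a pose let the fingers close. It gives the time, the measured TCP pose, the force and the opening at its end, in the units of the state.
- sense(): the state, without advancing time (a new reading comes with each control period).
- camera(name): name is "side" or "top"; returns a dict with "img" (384x512x3 uint8, blue, green, red), "fx", "fy", "cx", "cy" (pixels), "dist" ([k1, k2, p1, p2, k3] as OpenCV has them; the pictures are not rectified), "R" (3x3) and "t" (3): a world point X has camera coordinates R X + t. Camera axes: x right, y down, z forward; pixel columns grow to the right and rows downward; lengths in m; the calibration is good to about 2 mm. A picture is of the moment at which its call begins. There is no depth.
- job_done(): hands the job in, once; it reports no verdict.
Trained networks look in a picture, given as the dict that the camera call returned (one of the last four; its "shot" number tells which), for a name from the list of things; names that differ only in an ending like _2 or _b are one class to them, and where a whole thing is asked for, a point or a joint stands for the part that bears it (a point fixed in the world has none). Each returns a list of dicts, best first, with "score" (0 to 1); they miss things now and then, are a little off and sometimes report something else, mostly with a low value. They report only what shows in the picture. A call takes as long as a camera call. They do not tell look-alikes from the thing itself.
- outline_of(picture, thing): "mask" (384x512 bool, what is visible of it) and "xy" ([column, row] in pixels, amid what is visible of it).
The state is a dict: "time_s": time; "joints": joint angles; "joint_vel": joint speeds; "effort": joint torques, N m; "tool_pos": TCP position; "eef_rot": TCP orientation; "contact_force": force on the tool from outside, world axes, zero at the start; "torque": the same for the moment, N m; "gripper_width": finger opening in m.
Only numpy, scipy, OpenCV 4.12 (cv2) and the standard library are available. Lean on these libraries where they do the work, as an engineer would, in place of code of your own. Each camera call takes 0.05 s, during which the arm holds its last target. There are 200 camera calls.

## Working session

There is one attempt and no reset: what is moved stays moved. The work goes in short steps, Python scripts to look and compute and a tool call to move; the robot and the scene stay as the last step left them, time stands still between calls to the robot, and variables do not carry over. Pictures are saved under pics/ and viewed, about 8 in all and at most 12, crops included, and the job is handed in when it is done.

Besides the shell and the picture viewer there is one more tool, called after "Call:" as name([rows], argument=value, ...), one row to a line, values as JSON. carry_out: Moves the arm, as the interface text tells. Its arguments: {"type":"object","properties":{"series":{"type":"array","items":{"type":"object","properties":{"xyz":{"type":"array","items":{"type":"number"}},"delta_rot":{"type":"array","items":{"type":"number"}},"hand":{"type":"number"}}}},"force":{"type":"number"}},"required":["series"]}

```bash
mkdir -p pics; python3 - <<'E'
from cell import *
import cv2,numpy as np
for n in("top","side"):
    c=camera(n); cv2.imwrite(f"pics/{n}1.png",c["img"])
    print(n,c["fx"],c["fy"],c["cx"],c["cy"],c["dist"],np.round(c["R"],4).tolist(),np.round(c["t"],4).tolist())
    for th in("station","board","keeper","keeper_peg","rack","pot","bottle","mug","tipbox","stapler","tape","eraser"):
        print(th,[(round(d["score"],2),np.round(d["xy"]).tolist(),int(d["mask"].sum())) for d in outline_of(c,th)[:3]])
print(sense())
E
```

```text
top 426.4829405225182 426.4829405225182 257.84454959102175 189.17928218182894 [0.01054948 0.         0.         0.         0.        ] [[0.0067, -0.9998, -0.0191], [-0.9814, -0.0029, -0.1918], [0.1917, 0.02, -0.9812]] [0.0105, 0.5164, 1.319]
station [(0.91, [227.0, 165.0], 4395), (0.29, [269.0, 178.0], 1198)]
board [(0.9, [318.0, 251.0], 1098), (0.87, [162.0, 276.0], 3522), (0.86, [270.0, 182.0], 1209)]
keeper []
keeper_peg []
rack [(0.59, [277.0, 173.0], 525)]
pot [(0.42, [261.0, 159.0], 88)]
bottle [(0.89, [277.0, 134.0], 311)]
mug [(0.87, [400.0, 162.0], 737), (0.66, [210.0, 180.0], 108)]
tipbox [(0.94, [406.0, 234.0], 1320)]
stapler [(0.82, [124.0, 186.0], 495)]
tape [(0.81, [251.0, 128.0], 105), (0.29, [229.0, 168.0], 4284)]
eraser [(0.43, [231.0, 164.0], 4473), (0.26, [400.0, 164.0], 748)]
side 358.3005591517327 358.3005591517327 260.61376995077677 190.71142627574739 [-0.11435177  0.          0.          0.          0.        ] [[0.9595, -0.2817, 0.0066], [-0.2141, -0.744, -0.633], [0.1832, 0.6059, -0.7742]] [-0.464, 0.1531, 1.0774]
station [(0.74, [287.0, 171.0], 3331)]
board 
[... 392 characters left out ...]
(0.63, [325.0, 167.0], 174)]
eraser []
{'time_s': 1.3, 'joints': array([ 1.08242654e+00,  4.80228188e-01,  1.59627881e+00, -3.86822584e-07,
        1.06505520e+00, -4.66197672e-02]), 'joint_vel': array([ 0.00020704, -0.00028969, -0.00224879,  0.00061573,  0.00057863,
        0.00129865]), 'effort': array([ 4.94886815e-03, -9.50521588e+01, -4.30644608e+01,  3.37967149e-04,
        1.08019234e-03, -6.79940217e-05]), 'tool_pos': array([0.27789216, 0.58762543, 0.23128616]), 'eef_rot': array([6.88268864e-01, 3.06526308e+00, 4.59915377e-05]), 'contact_force': array([-0.1806333 , -0.20786398,  0.17859611]), 'torque': array([0.0094271 , 0.00101809, 0.01543417]), 'gripper_width': 0.08532716724110626}
```

```bash
python3 - <<'E'
import cv2
a=cv2.imread("pics/top1.png")[90:270,140:360];cv2.imwrite("pics/t1c.png",cv2.resize(a,None,fx=3.3,fy=3.3,interpolation=cv2.INTER_CUBIC))
a=cv2.imread("pics/side1.png")[90:270,190:390];cv2.imwrite("pics/s1c.png",cv2.resize(a,None,fx=3.3,fy=3.3,interpolation=cv2.INTER_CUBIC))
E
```

```text
(no output)
```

View pics/t1c.png

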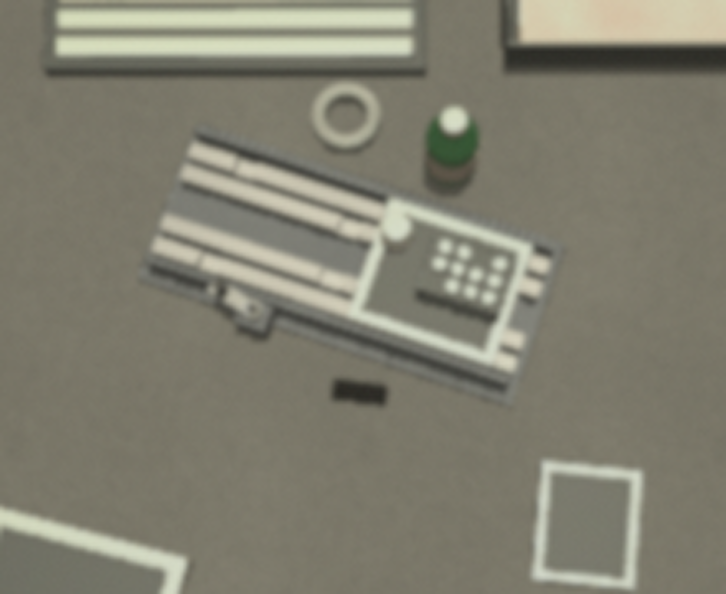

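View pics/s1c.png

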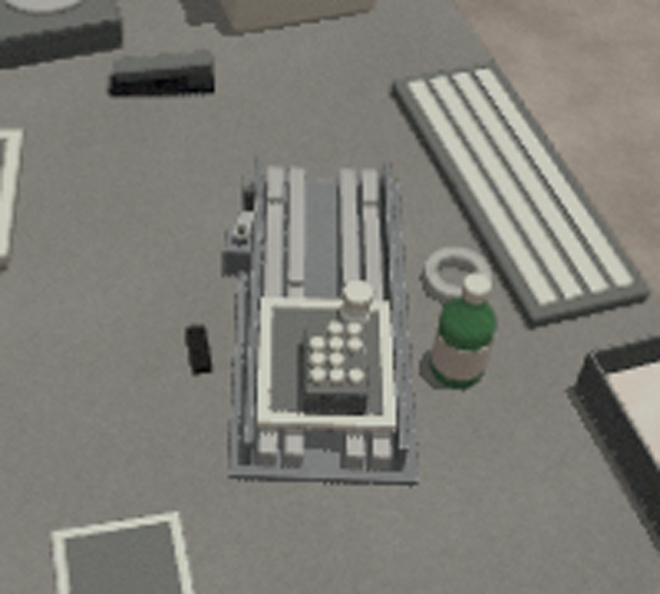

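```bash
cat >h.py <<'E'
from cell import *
import cv2,numpy as np
from scipy.optimize import least_squares
def proj(c,P): 
    return cv2.projectPoints(np.atleast_2d(P).astype(float),cv2.Rodrigues(np.array(c["R"]))[0],np.array(c["t"],float),np.array([[c["fx"],0,c["cx"]],[0,c["fy"],c["cy"]],[0,0,1]]),np.array(c["dist"],float))[0][:,0]
def s2w(q,P):
    P=np.atleast_2d(P); a=q[2]; r=np.array([[np.cos(a),-np.sin(a),0],[np.sin(a),np.cos(a),0],[0,0,1]])
    return P@r.T+[q[0],q[1],0]
def boxl(x0,x1,y0,y1,z): return np.array([[x0,y0,z],[x1,y0,z],[x1,y1,z],[x0,y1,z]])
def overlay(c,q,by,bz,k,fn,win):
    x,y,w,h=win; s=3.4; im=cv2.resize(c["img"][y:y+h,x:x+w],None,fx=s,fy=s,interpolation=cv2.INTER_CUBIC)
    def d(P,col): cv2.polylines(im,[np.round((proj(c,s2w(q,P))-[x,y]+.5)*s).astype(int)],True,col,1)
    d(boxl(-.088,.088,-.2,.2,.008),(0,0,255))
    for g in(-.07,.07): d(boxl(g-.004,g+.004,-.2,.2,.046),(255,0,255))
    for g in(-.052,-.028,.028,.052): d(boxl(g-.008,g+.008,-.19,.19,.032),(0,255,255))
    d(boxl(-.064,.064,by-.075,by+.075,bz+.02),(0,255,0))
    pv=np.array([-.086,.07,.08]); p=pv+.034*np.array([np.sin(k),np.cos(k),0]); t=np.linspace(0,6.28,16)
    d(p+.006*np.c_[np.cos(t),np.sin(t),0*t],(255,0,0))
    cv2.imwrite(fn,im)
E
python3 - <<'E'
from h import *
T=camera("top");S=camera("side")
t=lambda *p:np.array(p)/3.3+[139.5,89.5]
s=lambda *p:np.array(p)/3.3+[189.5,89.5]
tc=t([513,405],[563,240],[195,130],[140,283]); sc=s([229,478],[418,484])
tb=t([493,360],[532,245],[388,197],[350,312]); sb=s([258,425],[395,427],[390,302],[264,299])
def f(v):
    q=v[:3]; base=boxl(-.088,.088,-.2,.2,.008); bd=boxl(-.064,.064,v[3]-.075,v[3]+.075,.052)
    return np.r_[(proj(T,s2w(q,base))-tc).ravel(),(proj(S,s2w(q,base[:2]))-sc).ravel(),(proj(T,s2w(q,bd))-tb).ravel(),(proj(S,s2w(q,bd))-sb).ravel()]
r=least_squares(f,[.6,.1,-.3,-.06],loss="soft_l1"); print(r.x,np.round(f(r.x).reshape(-1,2),1).tolist())
np.save("q.npy",r.x)
q=r.x
overlay(T,q[:3],q[3],.032,.15,"pics/o1.png",(150,100,200,140));overlay(S,q[:3],q[3],.032,.15,"pics/o2.png",(220,120,130,130))
print(s2w(q[:3],[[0,q[3]-.075,.04],[0,-.005,.04],[-.086,.07,.05]]))
E
```

```text
[ 0.59321109  0.05439292 -0.31453207 -0.09383577] [[0.2, 0.1], [0.8, 0.5], [0.1, -1.4], [-1.1, -0.1], [0.5, 0.1], [1.0, -0.2], [0.0, 1.7], [0.2, -0.5], [-0.1, 0.2], [-1.2, 1.9], [0.1, -0.3], [1.2, 0.2], [0.1, 0.2], [-1.0, 0.0]]
[[ 0.54097811 -0.10615997  0.04      ]
 [ 0.59166424  0.04963822  0.04      ]
 [ 0.53308615  0.14756476  0.05      ]]
```

View pics/o1.png

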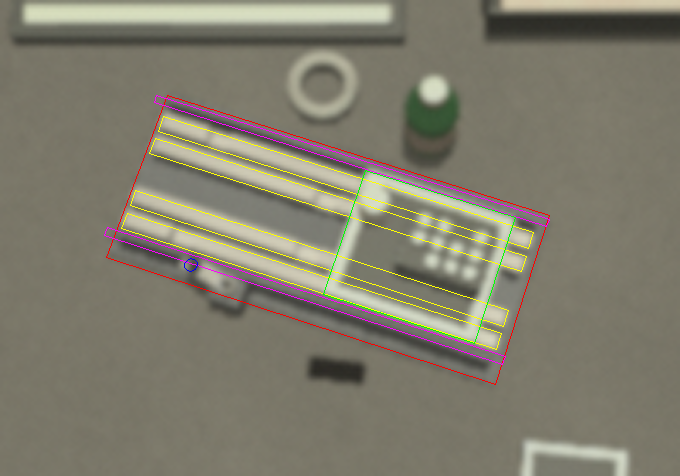

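View pics/o2.png

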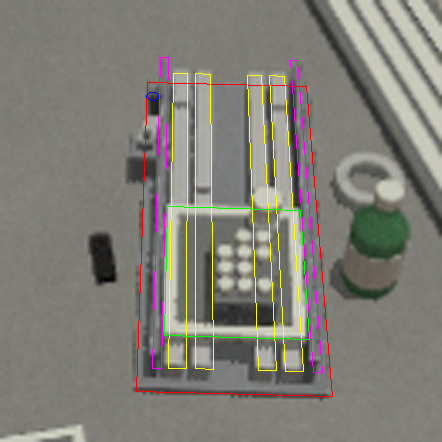

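```bash
cat >>h.py <<'E'
def render(c,q,by,bz,K=4):
    im=np.full((384*K,512*K),.5,np.float32)
    def d(P,v): cv2.fillPoly(im,[np.round((proj(c,s2w(q,P))+.5)*K*16-8).astype(np.int32)],v,shift=4)
    d(boxl(-.088,.088,-.2,.2,.008),.5)
    for g in(-.052,-.028,.028,.052):
        n=.13 if abs(g)>.04 else .01
        d(boxl(g-.008,g+.008,-.19,.19,.032),1.); d(boxl(g-.008,g+.008,n-.011,n+.011,.032),.85)
    d(boxl(-.064,.064,by-.075,by+.075,bz+.02),1.1); d(boxl(-.056,.056,by-.067,by+.067,bz+.02),.5)
    return cv2.resize(cv2.GaussianBlur(im,(0,0),2.5),(512,384),interpolation=cv2.INTER_AREA)
def score(c,q,by,bz,q0,b0):
    w=np.zeros((384,512),np.uint8); f=lambda P,v:cv2.fillPoly(w,[np.round(proj(c,s2w(q0,P))).astype(np.int32)],v)
    f(boxl(-.1,.1,-.215,.215,.02),1); f(boxl(-.045,.045,b0-.055,b0+.055,.08),0)
    g=cv2.cvtColor(c["img"],cv2.COLOR_BGR2GRAY).astype(float)[w>0]
    return np.corrcoef(g,render(c,q,by,bz)[w>0])[0,1]
E
python3 - <<'E'
from h import *
from scipy.optimize import minimize
T=camera("top");S=camera("side"); q=np.load("q.npy")
out={}
for nm,cs in(("T",[T]),("S",[S]),("TS",[T,S])):
    f=lambda v:-sum(score(c,v[:3],v[3],.032,q[:3],q[3]) for c in cs)
    best=None
    for dy in(-.012,0):
        x0=np.array(q)+[dy*.3,dy,0,-dy*.5]; sim=np.vstack([x0]+[x0+e for e in np.diag([.008,.008,.03,.008])])
        r=minimize(f,x0,method="Nelder-Mead",options=dict(initial_simplex=sim,maxiter=250,xatol=2e-4,fatol=1e-5))
        if best is None or r.fun<best.fun:best=r
    print(nm,np.round(best.x,4),-best.fun,"init",-f(q))
np.save("q.npy",best.x);q=best.x
overlay(T,q[:3],q[3],.032,.15,"pics/o3.png",(150,100,200,140));overlay(S,q[:3],q[3],.032,.15,"pics/o4.png",(220,120,130,130))
a=cv2.imread("pics/o3.png");b=cv2.imread("pics/o4.png");H=np.zeros((600,800,3),np.uint8)
a=cv2.resize(a,(440,308));b=cv2.resize(b,(355,355));H[:308,:440]=a;H[:355,442:797]=b;cv2.imwrite("pics/o5.png",H[:360])
E
```

```text
T [ 0.5942  0.0524 -0.3237 -0.0922] 0.8747208603011162 init 0.8273754774868752
S [ 0.5951  0.0581 -0.326  -0.0952] 0.6828540968079404 init 0.6212501426066169
TS [ 0.5947  0.0568 -0.3266 -0.095 ] 1.527807717599594 init 1.4486256200934922
```

View pics/o5.png

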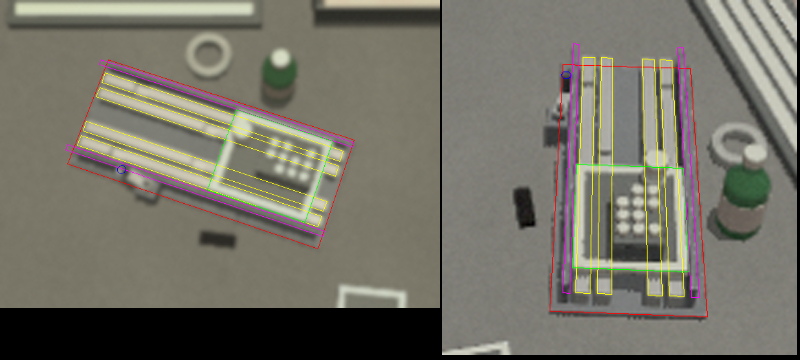

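```bash
cat >>h.py <<'E'
from scipy.spatial.transform import Rotation as Ro
def plan(q,P,yaw_off=0):
    """station point -> shift in tool axes (cm), turn (deg); tool y along station x + yaw_off, tool down"""
    s=sense(); R=Ro.from_rotvec(s["eef_rot"]); w=s2w(q,P)[0]
    best=None
    for k in(0,np.pi):
        a=q[2]+yaw_off+k; y=np.array([np.cos(a),np.sin(a),0]); z=np.array([0,0,-1.]); x=np.cross(y,z)
        d=(R.inv()*Ro.from_matrix(np.c_[x,y,z])).as_rotvec(degrees=True)
        if best is None or np.linalg.norm(d)<np.linalg.norm(best): best=d
    print("to",np.round(w,4),"xyz cm",np.round(R.inv().apply(w-s["tool_pos"])*100,2),"rot",np.round(best,1))
def where(q):
    s=sense(); d=s["tool_pos"]-[q[0],q[1],0]; a=-q[2]; f=s["contact_force"]; r=lambda d:np.round([d[0]*np.cos(a)-d[1]*np.sin(a),d[0]*np.sin(a)+d[1]*np.cos(a),d[2]],4)
    print("t",s["time_s"],"station tcp",r(d),"force",r(f),"w",round(s["gripper_width"],3))
E
python3 - <<'E'
from h import *
q=np.load("q.npy"); print(q)
plan(q,[0,q[3]-.075-.035,.17]); plan(q,[0,q[3]-.075-.035,.038]); where(q)
E
```

```text
[ 0.59468321  0.05683647 -0.32659959 -0.09504895]
to [ 0.5289 -0.1374  0.17  ] xyz cm [-53.69 -54.8    6.13] rot [ 0.  -0.  83.4]
to [ 0.5289 -0.1374  0.038 ] xyz cm [-53.69 -54.8   19.33] rot [ 0.  -0.  83.4]
t 1.5 station tcp [-0.4703  0.4011  0.2313] force [-0.514   0.5601 -0.6808] w 0.085
```

Call:
carry_out([
  {"xyz": [-53.7,-54.8,4.0],"delta_rot": [0,0,83.4],"hand": 0},
  {"xyz": [-53.7,-54.8,4.0],"delta_rot": [0,0,83.4],"hand": 0},
  {"xyz": [-53.7,-54.8,4.0],"delta_rot": [0,0,83.4],"hand": 0},
  {"xyz": [-53.7,-54.8,4.0],"delta_rot": [0,0,83.4],"hand": 0},
  {"xyz": [-53.7,-54.8,4.0],"delta_rot": [0,0,83.4],"hand": 0},
  {"xyz": [-53.7,-54.8,4.0],"delta_rot": [0,0,83.4],"hand": 0},
  {"xyz": [-53.7,-54.8,4.0],"delta_rot": [0,0,83.4],"hand": 0},
  {"xyz": [-53.7,-54.8,4.0],"delta_rot": [0,0,83.4],"hand": 0},
])

```text
time_s: 2.5
tool_pos: [0.4419, 0.1139, 0.2055]
eef_rot: [2.558, 1.824, 0.001]
contact_force: [1.5, 0.4, 0.7]
gripper_width: 0.0002
```

```bash
python3 - <<'E'
from h import *
q=np.load("q.npy"); where(q); plan(q,[0,q[3]-.11,.17])
E
```

```text
t 2.5 station tcp [-0.163   0.0051  0.2055] force [1.3345 0.8851 0.6833] w 0.0
to [ 0.5289 -0.1374  0.17  ] xyz cm [-20.92  16.41   3.55] rot [ 0.  -0.  -0.3]
```

Call:
carry_out([
  {"xyz": [-20.9,16.4,3.5],"delta_rot": [0,0,0],"hand": 0},
  {"xyz": [-20.9,16.4,3.5],"delta_rot": [0,0,0],"hand": 0},
  {"xyz": [-20.9,16.4,3.5],"delta_rot": [0,0,0],"hand": 0},
  {"xyz": [-20.9,16.4,3.5],"delta_rot": [0,0,0],"hand": 0},
  {"xyz": [-20.9,16.4,3.5],"delta_rot": [0,0,0],"hand": 0},
  {"xyz": [-20.9,16.4,3.5],"delta_rot": [0,0,0],"hand": 0},
])

```text
time_s: 3.25
tool_pos: [0.5296, -0.1356, 0.17]
eef_rot: [-2.554, -1.828, 0.0]
contact_force: [-0.7, 0.4, 0.9]
gripper_width: 0.0
```

```bash
python3 - <<'E'
from h import *
q=np.load("q.npy"); where(q); plan(q,[0,q[3]-.11,.037])
E
```

```text
t 3.25 station tcp [ 1.000e-04 -2.031e-01  1.700e-01] force [-0.7739  0.1749  0.8902] w 0.0
to [ 0.5289 -0.1374  0.037 ] xyz cm [-0.19  0.   13.3 ] rot [-0.  -0.  -0.1]
```

Call:
carry_out([
  {"xyz": [-0.3,0,6],"delta_rot": [0,0,0],"hand": 0},
  {"xyz": [-0.3,0,10],"delta_rot": [0,0,0],"hand": 0},
  {"xyz": [-0.3,0,12.0],"delta_rot": [0,0,0],"hand": 0},
  {"xyz": [-0.3,0,13.2],"delta_rot": [0,0,0],"hand": 0},
  {"xyz": [-0.3,0,13.2],"delta_rot": [0,0,0],"hand": 0},
])

```text
time_s: 3.88
tool_pos: [0.5284, -0.1367, 0.0382]
eef_rot: [-2.552, -1.832, 0.001]
contact_force: [-0.1, -0.2, 0.3]
gripper_width: 0.0002
```

```bash
python3 - <<'E'
from h import *
q=np.load("q.npy"); where(q)
T=camera("top");S=camera("side")
a=cv2.resize(T["img"][130:210,190:340],None,fx=5,fy=5,interpolation=cv2.INTER_CUBIC)[:400,:400*2]
b=cv2.resize(S["img"][130:260,220:350],None,fx=3,fy=3,interpolation=cv2.INTER_CUBIC)
cv2.imwrite("pics/p6.png",np.hstack([cv2.resize(a,(400,213)),np.zeros((213,5,3),np.uint8),cv2.resize(b,(213,213))])if 0 else cv2.resize(S["img"][120:260,210:360],None,fx=4,fy=4,interpolation=cv2.INTER_CUBIC))
E
```

```text
t 3.875 station tcp [-0.0007 -0.2046  0.0382] force [-0.0454 -0.2764  0.3149] w 0.0
```

View pics/p6.png

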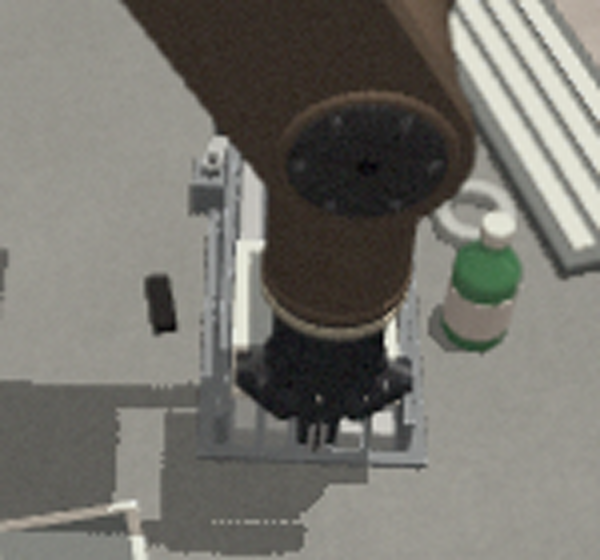

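Call:
carry_out([
  {"xyz": [1.0,0.05,0],"delta_rot": [0,0,0],"hand": 0},
  {"xyz": [1.4,0.05,0],"delta_rot": [0,0,0],"hand": 0},
  {"xyz": [1.7,0.05,0],"delta_rot": [0,0,0],"hand": 0},
  {"xyz": [2.0,0.05,0],"delta_rot": [0,0,0],"hand": 0},
  {"xyz": [2.3,0.05,0],"delta_rot": [0,0,0],"hand": 0},
  {"xyz": [2.6,0.05,0],"delta_rot": [0,0,0],"hand": 0},
  {"xyz": [2.9,0.05,0],"delta_rot": [0,0,0],"hand": 0},
  {"xyz": [3.2,0.05,0],"delta_rot": [0,0,0],"hand": 0},
])

```text
time_s: 4.97
tool_pos: [0.5394, -0.1074, 0.0382]
eef_rot: [-2.553, -1.831, 0.0]
contact_force: [-0.7, -3.1, 0.3]
gripper_width: 0.0005
```

```bash
python3 - <<'E'
from h import *
q=np.load("q.npy"); where(q)
E
```

```text
t 4.975 station tcp [ 0.0003 -0.1733  0.0382] force [ 0.3711 -3.1264  0.2788] w 0.001
```

Call:
carry_out([
  {"xyz": [0.4,0,0],"delta_rot": [0,0,0],"hand": 0},
  {"xyz": [0.9,0,0],"delta_rot": [0,0,0],"hand": 0},
  {"xyz": [1.4,0,0],"delta_rot": [0,0,0],"hand": 0},
  {"xyz": [1.9,0,0],"delta_rot": [0,0,0],"hand": 0},
  {"xyz": [2.4,0,0],"delta_rot": [0,0,0],"hand": 0},
  {"xyz": [2.9,0,0],"delta_rot": [0,0,0],"hand": 0},
  {"xyz": [3.4,0,0],"delta_rot": [0,0,0],"hand": 0},
  {"xyz": [3.8,0,0],"delta_rot": [0,0,0],"hand": 0},
])

```text
time_s: 5.98
tool_pos: [0.5517, -0.0711, 0.0383]
eef_rot: [-2.553, -1.831, 0.0]
contact_force: [-0.5, -2.7, -0.1]
gripper_width: -0.0002
```

Call:
carry_out([
  {"xyz": [0.4,0,0],"delta_rot": [0,0,0],"hand": 0},
  {"xyz": [0.9,0,0],"delta_rot": [0,0,0],"hand": 0},
  {"xyz": [1.4,0,0],"delta_rot": [0,0,0],"hand": 0},
  {"xyz": [1.9,0,0],"delta_rot": [0,0,0],"hand": 0},
  {"xyz": [2.4,0,0],"delta_rot": [0,0,0],"hand": 0},
  {"xyz": [2.9,0,0],"delta_rot": [0,0,0],"hand": 0},
  {"xyz": [3.4,0,0],"delta_rot": [0,0,0],"hand": 0},
  {"xyz": [3.8,0,0],"delta_rot": [0,0,0],"hand": 0},
])

```text
time_s: 6.98
tool_pos: [0.5639, -0.0352, 0.0383]
eef_rot: [-2.553, -1.831, 0.0]
contact_force: [-0.5, -2.4, -0.1]
gripper_width: 0.0
```

```bash
python3 - <<'E'
from h import *
q=np.load("q.npy"); where(q)
T=camera("top");S=camera("side")
a=cv2.resize(T["img"][120:220,180:320],None,fx=2.8,fy=2.8,interpolation=cv2.INTER_CUBIC)
b=cv2.resize(S["img"][130:230,220:350],None,fx=2.8,fy=2.8,interpolation=cv2.INTER_CUBIC)
cv2.imwrite("pics/p7.png",np.hstack([a,b]))
E
```

```text
t 6.975 station tcp [ 0.0003 -0.097   0.0383] force [ 0.298  -2.4229 -0.1405] w 0.0
```

View pics/p7.png

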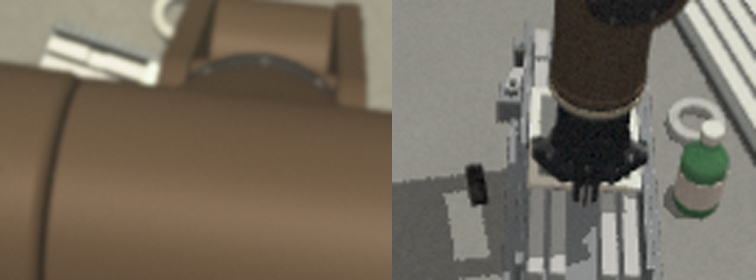

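Call:
carry_out([
  {"xyz": [0.4,0,0],"delta_rot": [0,0,0],"hand": 0},
  {"xyz": [0.9,0,0],"delta_rot": [0,0,0],"hand": 0},
  {"xyz": [1.4,0,0],"delta_rot": [0,0,0],"hand": 0},
  {"xyz": [1.9,0,0],"delta_rot": [0,0,0],"hand": 0},
  {"xyz": [2.4,0,0],"delta_rot": [0,0,0],"hand": 0},
  {"xyz": [2.9,0,0],"delta_rot": [0,0,0],"hand": 0},
  {"xyz": [3.4,0,0],"delta_rot": [0,0,0],"hand": 0},
  {"xyz": [3.8,0,0],"delta_rot": [0,0,0],"hand": 0},
])

```text
time_s: 8.07
tool_pos: [0.5761, 0.0008, 0.0383]
eef_rot: [2.553, 1.831, -0.0]
contact_force: [-1.3, -3.3, 0.8]
gripper_width: -0.0003
```

Call:
carry_out([
  {"xyz": [0.4,0,0],"delta_rot": [0,0,0],"hand": 0},
  {"xyz": [0.8,0,0],"delta_rot": [0,0,0],"hand": 0},
  {"xyz": [1.2,0,0],"delta_rot": [0,0,0],"hand": 0},
  {"xyz": [1.6,0,0],"delta_rot": [0,0,0],"hand": 0},
  {"xyz": [2.0,0,0],"delta_rot": [0,0,0],"hand": 0},
  {"xyz": [2.4,0,0],"delta_rot": [0,0,0],"hand": 0},
  {"xyz": [2.6,0,0],"delta_rot": [0,0,0],"hand": 0},
  {"xyz": [2.8,0,0],"delta_rot": [0,0,0],"hand": 0},
])

```text
time_s: 9.07
tool_pos: [0.5849, 0.0271, 0.0382]
eef_rot: [-2.553, -1.831, 0.0]
contact_force: [-1.6, -3.5, 1.2]
gripper_width: -0.0001
```

```bash
python3 - <<'E'
from h import *
q=np.load("q.npy"); where(q)
E
```

```text
t 9.075 station tcp [ 0.0003 -0.0313  0.0382] force [-0.415 -3.823  1.199] w -0.0
```

Call:
carry_out([
  {"xyz": [0.2,0,0],"delta_rot": [0,0,0],"hand": 0},
  {"xyz": [0.4,0,0],"delta_rot": [0,0,0],"hand": 0},
  {"xyz": [0.6,0,0],"delta_rot": [0,0,0],"hand": 0},
  {"xyz": [0.8,0,0],"delta_rot": [0,0,0],"hand": 0},
])

```text
time_s: 9.57
tool_pos: [0.5875, 0.0347, 0.0382]
eef_rot: [-2.553, -1.831, 0.0]
contact_force: [-1.8, -3.3, 1.0]
gripper_width: -0.0003
```

Call:
carry_out([
  {"xyz": [0.2,0,0],"delta_rot": [0,0,0],"hand": 0},
  {"xyz": [0.4,0,0],"delta_rot": [0,0,0],"hand": 0},
])

```text
time_s: 9.82
tool_pos: [0.5889, 0.0386, 0.0382]
eef_rot: [-2.553, -1.831, -0.0]
contact_force: [-1.7, -3.8, 0.8]
gripper_width: 0.0
```

```bash
python3 - <<'E'
from h import *
q=np.load("q.npy"); where(q)
S=camera("side")
cv2.imwrite("pics/p8.png",cv2.resize(S["img"][110:210,220:350],None,fx=5,fy=5,interpolation=cv2.INTER_CUBIC))
E
```

```text
t 9.825 station tcp [ 0.0004 -0.0191  0.0382] force [-0.356  -4.1185  0.824 ] w 0.0
```

View pics/p8.png

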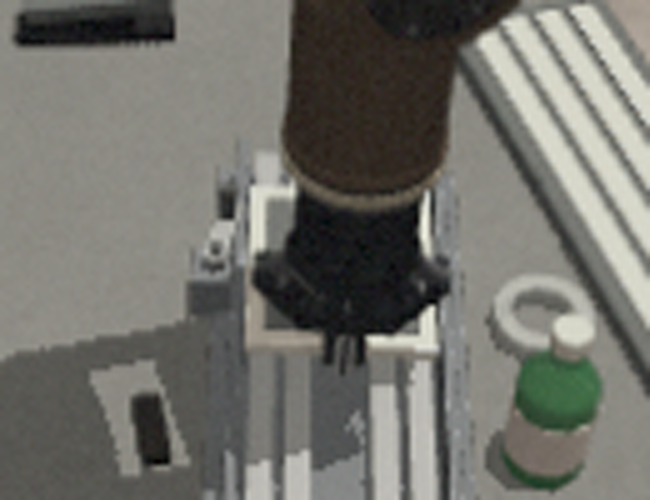

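Call:
carry_out([
  {"xyz": [0.15,0,0],"delta_rot": [0,0,0],"hand": 0},
  {"xyz": [0.3,0,0],"delta_rot": [0,0,0],"hand": 0},
])

```text
time_s: 10.12
tool_pos: [0.5897, 0.0412, 0.0383]
eef_rot: [-2.553, -1.831, 0.0]
contact_force: [-1.2, -4.0, 0.4]
gripper_width: -0.0001
```

Call:
carry_out([
  {"xyz": [0.15,0,0],"delta_rot": [0,0,0],"hand": 0},
  {"xyz": [0.3,0,0],"delta_rot": [0,0,0],"hand": 0},
])

```text
time_s: 10.38
tool_pos: [0.5904, 0.0438, 0.0382]
eef_rot: [-2.553, -1.831, 0.001]
contact_force: [-3.6, -15.8, 3.5]
gripper_width: -0.0
```

Call:
carry_out([
  {"xyz": [-0.5,0,0],"delta_rot": [0,0,0],"hand": 0},
  {"xyz": [-3,0,0],"delta_rot": [0,0,0],"hand": 0},
  {"xyz": [-5,0,-4],"delta_rot": [0,0,0],"hand": 0},
  {"xyz": [-10,0,-10],"delta_rot": [0,0,0],"hand": 0},
  {"xyz": [-16,0,-14],"delta_rot": [0,0,0],"hand": 0},
  {"xyz": [-16,0,-14],"delta_rot": [0,0,0],"hand": 0},
])

```text
time_s: 11.12
tool_pos: [0.5396, -0.1096, 0.1805]
eef_rot: [2.553, 1.827, 0.003]
contact_force: [0.4, -0.5, 0.0]
gripper_width: 0.0004
```

```bash
python3 - <<'E'
from h import *
from scipy.optimize import minimize
q=np.load("q.npy"); where(q); S=camera("side");T=camera("top")
for bz in(.024,.032):
  r=max((score(S,q[:3],b,bz,q[:3],.07),b) for b in np.arange(.05,.085,.001)); print(bz,r)
pv=np.array([-.086,.07,.08])
for k in(0,.15,.3): print(k,(proj(S,s2w(q,pv+.034*np.array([np.sin(k),np.cos(k),0])))[0]-[230,105])*5)
print("pivot",(proj(S,s2w(q,[-.086,.07,.052]))[0]-[230,105])*5)
cv2.imwrite("pics/p9.png",cv2.resize(S["img"][105:215,230:350],None,fx=5,fy=5,interpolation=cv2.INTER_CUBIC))
E
```

```text
t 11.125 station tcp [ 0.0012 -0.1753  0.1805] force [ 0.5261 -0.3119  0.0221] w 0.0
0.024 (np.float64(0.38125646866908613), np.float64(0.05))
0.032 (np.float64(0.36636050899136985), np.float64(0.051000000000000004))
0 [166.90222093 208.86373007]
0.15 [174.28797443 209.49805755]
0.3 [181.47765545 210.89244042]
pivot [164.60894216 272.93559932]
```

View pics/p9.png

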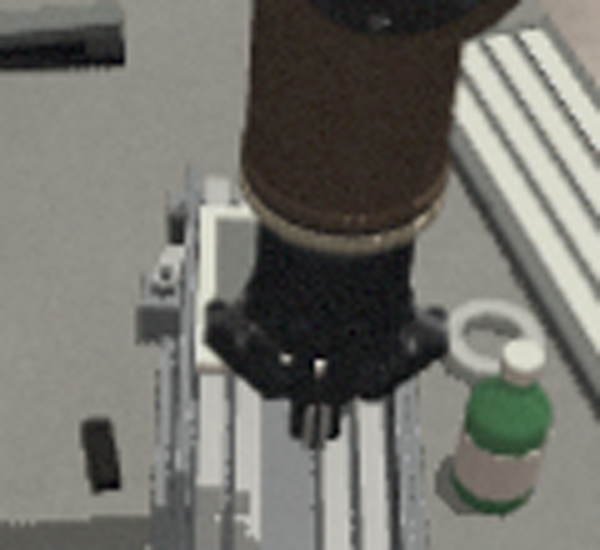

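```bash
python3 - <<'E'
from h import *
q=np.load("q.npy"); plan(q,[-.15,.12,.2],np.pi/2); print(sense()["joints"])
E
```

```text
to [0.4911 0.2186 0.2   ] xyz cm [ 29.44 -15.19  -2.06] rot [ 0.1 -0.1 89.9]
[-2.54575998e-01  4.01956279e-01  1.88145452e+00  1.04661740e-04
  8.55358559e-01  7.42924332e-02]
```

Call:
carry_out([
  {"xyz": [29.4,-15.2,-2],"delta_rot": [0,0,-90],"hand": 0},
  {"xyz": [29.4,-15.2,-2],"delta_rot": [0,0,-90],"hand": 0},
  {"xyz": [29.4,-15.2,-2],"delta_rot": [0,0,-90],"hand": 0},
  {"xyz": [29.4,-15.2,-2],"delta_rot": [0,0,-90],"hand": 0},
  {"xyz": [29.4,-15.2,-2],"delta_rot": [0,0,-90],"hand": 0},
  {"xyz": [29.4,-15.2,-2],"delta_rot": [0,0,-90],"hand": 0},
  {"xyz": [29.4,-15.2,-2],"delta_rot": [0,0,-90],"hand": 0},
  {"xyz": [29.4,-15.2,-2],"delta_rot": [0,0,-90],"hand": 0},
])

```text
time_s: 12.22
tool_pos: [0.4887, 0.2214, 0.1968]
eef_rot: [-0.607, -3.08, 0.001]
contact_force: [0.3, -0.7, 0.7]
gripper_width: 0.0002
```

Call:
carry_out([
  {"xyz": [0,0,0],"delta_rot": [0,0,0],"hand": 0},
])

```text
time_s: 12.35
tool_pos: [0.4889, 0.2207, 0.197]
eef_rot: [-0.62, -3.078, 0.001]
contact_force: [0.7, 0.9, 0.3]
gripper_width: -0.0
```

```bash
python3 - <<'E'
from h import *
q=np.load("q.npy"); where(q); print(sense()["eef_rot"]); S=camera("side");T=camera("top")
for bz in(.024,.032):
  for n,c in(("S",S),("T",T)):
    print(n,bz,max((score(c,q[:3],b,bz,q[:3],.07),b) for b in np.arange(.05,.085,.001)))
overlay(S,q[:3],.07,.024,.15,"pics/a.png",(230,100,120,120))
b=cv2.resize(S["img"][100:220,230:350],(400,400),interpolation=cv2.INTER_CUBIC)
cv2.imwrite("pics/p10.png",np.hstack([cv2.resize(cv2.imread("pics/a.png"),(400,400)),b]))
E
```

```text
t 12.35 station tcp [-0.1527  0.1213  0.197 ] force [0.3598 1.0688 0.2942] w -0.0
[-6.19795077e-01 -3.07816906e+00  1.03315668e-03]
S 0.024 (np.float64(0.7116224572365364), np.float64(0.07500000000000002))
T 0.024 (np.float64(0.7740055040673174), np.float64(0.07100000000000002))
S 0.032 (np.float64(0.6989666389466427), np.float64(0.06700000000000002))
T 0.032 (np.float64(0.7658808778714957), np.float64(0.06800000000000002))
```

View pics/p10.png

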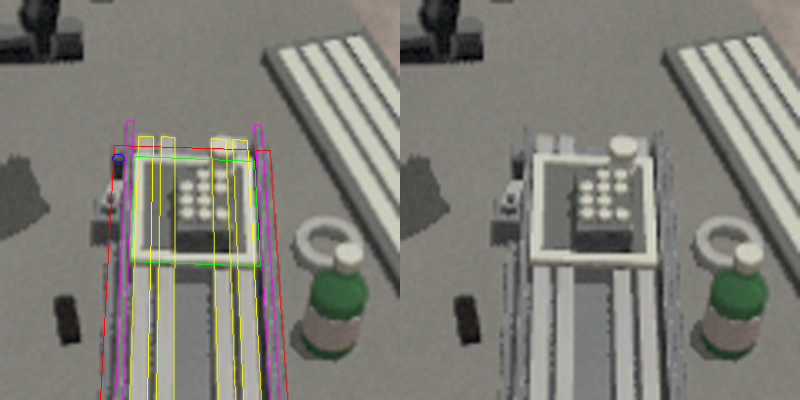

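```bash
cat >>h.py <<'E'
def krows(q,ks,off=.017,z=.058):
    s=sense(); R=Ro.from_rotvec(s["eef_rot"])
    for k,o in zip(ks,np.broadcast_to(off,len(ks))):
        P=[-.086+.034*np.sin(k)-o*np.cos(k),.07+.034*np.cos(k)+o*np.sin(k),z]
        a=q[2]+np.pi/2-k; y=np.array([np.cos(a),np.sin(a),0]); zz=np.array([0,0,-1.])
        d=(R.inv()*Ro.from_matrix(np.c_[np.cross(y,zz),y,zz])).as_rotvec(degrees=True)
        print(round(k,2),np.round(P,3),"xyz",np.round(R.inv().apply(s2w(q,P)[0]-s["tool_pos"])*100,2),"rot",np.round(d,1))
E
python3 - <<'E'
from h import *
q=np.load("q.npy"); krows(q,[0],.04,.12);krows(q,[0],.04,.058)
E
```

```text
0 [-0.126  0.104  0.12 ] xyz [-2.76 -1.49  7.74] rot [-0.  -0.1 -4.3]
0 [-0.126  0.104  0.058] xyz [-2.77 -1.49 13.94] rot [-0.  -0.1 -4.3]
```

Call:
carry_out([
  {"xyz": [-2.8,-1.5,5],"delta_rot": [0,0,-4.3],"hand": 0},
  {"xyz": [-2.8,-1.5,9],"delta_rot": [0,0,-4.3],"hand": 0},
  {"xyz": [-2.8,-1.5,12],"delta_rot": [0,0,-4.3],"hand": 0},
  {"xyz": [-2.8,-1.5,13.9],"delta_rot": [0,0,-4.3],"hand": 0},
  {"xyz": [-2.8,-1.5,13.9],"delta_rot": [0,0,-4.3],"hand": 0},
])

```text
time_s: 13.08
tool_pos: [0.5087, 0.1948, 0.0578]
eef_rot: [-0.509, -3.097, 0.002]
contact_force: [-0.1, -0.3, -0.4]
gripper_width: -0.0003
```

```bash
python3 - <<'E'
from h import *
q=np.load("q.npy"); where(q); krows(q,[0,0,.14,.28,.42,.56,.7,.84],[.025,.017]+[.017]*6)
E
```

```text
t 13.075 station tcp [-0.1257  0.1031  0.0578] force [ 0.0171 -0.2951 -0.4083] w -0.0
0 [-0.111  0.104  0.058] xyz [-1.47  0.09 -0.02] rot [-0.1 -0.1  0.1]
0 [-0.103  0.104  0.058] xyz [-2.27  0.09 -0.02] rot [-0.1 -0.1  0.1]
0.14 [-0.098  0.106  0.058] xyz [-2.76  0.29 -0.02] rot [-0.1 -0.1  8.1]
0.28 [-0.093  0.107  0.058] xyz [-3.28  0.42 -0.02] rot [-0.1 -0.1 16.1]
0.42 [-0.088  0.108  0.058] xyz [-3.8   0.48 -0.03] rot [-0.1 -0.1 24.1]
0.56 [-0.082  0.108  0.058] xyz [-4.34  0.47 -0.03] rot [-0.1 -0.1 32.1]
0.7 [-0.077  0.107  0.058] xyz [-4.86  0.38 -0.03] rot [-0.1 -0.1 40.2]
0.84 [-0.072  0.105  0.058] xyz [-5.37  0.22 -0.03] rot [-0.1 -0.1 48.2]
```

Call:
carry_out([
  {"xyz": [-1.5,0.1,0],"delta_rot": [0,0,0],"hand": 0},
  {"xyz": [-2.3,0.1,0],"delta_rot": [0,0,0],"hand": 0},
  {"xyz": [-2.8,0.3,0],"delta_rot": [0,0,8],"hand": 0},
  {"xyz": [-3.3,0.4,0],"delta_rot": [0,0,16],"hand": 0},
  {"xyz": [-3.8,0.5,0],"delta_rot": [0,0,24],"hand": 0},
  {"xyz": [-4.3,0.5,0],"delta_rot": [0,0,32],"hand": 0},
])

```text
time_s: 13.82
tool_pos: [0.5531, 0.1861, 0.06]
eef_rot: [1.347, 2.837, 0.001]
contact_force: [-2.0, 0.7, 0.9]
gripper_width: -0.0002
```

```bash
python3 - <<'E'
from h import *
q=np.load("q.npy"); where(q); krows(q,[.7,.84,.98,1.12,1.26,1.36,1.46,1.52,1.57,1.62])
S=camera("side")
cv2.imwrite("pics/p11.png",cv2.resize(S["img"][110:200,230:330],None,fx=6,fy=6,interpolation=cv2.INTER_CUBIC))
E
```

```text
t 13.825 station tcp [-0.0809  0.1091  0.06  ] force [-2.1259  0.0365  0.9065] w -0.0
0.7 [-0.077  0.107  0.058] xyz [-0.43  0.02  0.2 ] rot [0.1 0.  8. ]
0.84 [-0.072  0.105  0.058] xyz [-0.95  0.15  0.2 ] rot [ 0.1  0.  16.1]
0.98 [-0.067  0.103  0.058] xyz [-1.47  0.22  0.2 ] rot [ 0.1  0.  24.1]
1.12 [-0.063  0.1    0.058] xyz [-2.01  0.2   0.2 ] rot [ 0.1  0.  32.1]
1.26 [-0.059  0.097  0.058] xyz [-2.53  0.11  0.2 ] rot [ 0.1 -0.  40.1]
1.36 [-0.056  0.094  0.058] xyz [-2.89  0.01  0.2 ] rot [ 0.1 -0.  45.9]
1.46 [-0.054  0.091  0.058] xyz [-3.25 -0.14  0.2 ] rot [ 0.1 -0.  51.6]
1.52 [-0.053  0.089  0.058] xyz [-3.45 -0.24  0.2 ] rot [ 0.1 -0.  55. ]
1.57 [-0.052  0.087  0.058] xyz [-3.61 -0.34  0.2 ] rot [ 0.1 -0.  57.9]
1.62 [-0.051  0.085  0.058] xyz [-3.77 -0.44  0.2 ] rot [ 0.1 -0.  60.7]
```

View pics/p11.png

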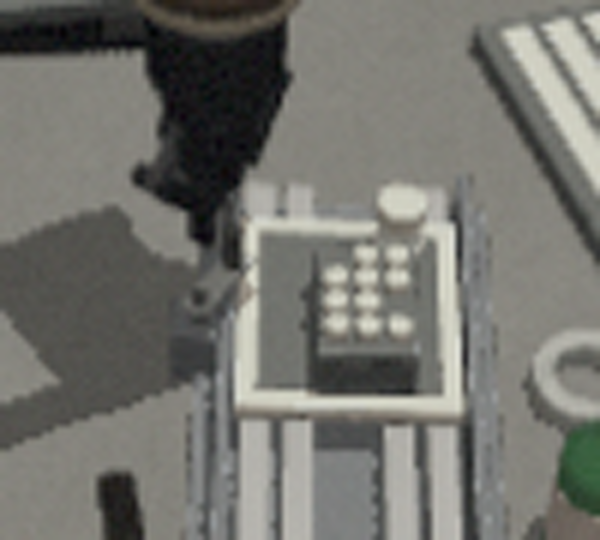

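Call:
carry_out([
  {"xyz": [-0.4,0,0],"delta_rot": [0,0,8],"hand": 0},
  {"xyz": [-0.9,0.1,0],"delta_rot": [0,0,16],"hand": 0},
  {"xyz": [-1.5,0.2,0],"delta_rot": [0,0,24],"hand": 0},
  {"xyz": [-2.0,0.2,0],"delta_rot": [0,0,32],"hand": 0},
  {"xyz": [-2.5,0.1,0],"delta_rot": [0,0,40],"hand": 0},
  {"xyz": [-2.9,0,0],"delta_rot": [0,0,46],"hand": 0},
  {"xyz": [-3.2,-0.1,0],"delta_rot": [0,0,52],"hand": 0},
  {"xyz": [-3.4,-0.2,0],"delta_rot": [0,0,55],"hand": 0},
])

```text
time_s: 14.88
tool_pos: [0.5734, 0.1586, 0.06]
eef_rot: [2.501, 1.901, 0.003]
contact_force: [1.0, 0.7, -1.2]
gripper_width: 0.0001
```

```bash
python3 - <<'E'
from h import *
q=np.load("q.npy"); where(q); krows(q,[1.52,1.57,1.62,1.7])
E
```

```text
t 14.875 station tcp [-0.0528  0.0896  0.06  ] force [ 0.696   1.0241 -1.1571] w 0.0
1.52 [-0.053  0.089  0.058] xyz [-0.08 -0.01  0.2 ] rot [ 0.1 -0.1  0.3]
1.57 [-0.052  0.087  0.058] xyz [-0.26  0.07  0.2 ] rot [ 0.1 -0.1  3.1]
1.62 [-0.051  0.085  0.058] xyz [-0.43  0.14  0.2 ] rot [ 0.1 -0.1  6. ]
1.7 [-0.05   0.082  0.058] xyz [-0.72  0.24  0.2 ] rot [ 0.1 -0.1 10.6]
```

Push further in small steps until the stop is felt.

Call:
carry_out([
  {"xyz": [-0.15,0,0],"delta_rot": [0,0,2],"hand": 0},
  {"xyz": [-0.3,0,0],"delta_rot": [0,0,3],"hand": 0},
])

```text
time_s: 15.12
tool_pos: [0.5719, 0.1558, 0.0597]
eef_rot: [2.549, 1.836, 0.001]
contact_force: [1.3, 1.0, 0.5]
gripper_width: -0.0
```

Call:
carry_out([
  {"xyz": [-0.1,0,0],"delta_rot": [0,0,0],"hand": 0},
  {"xyz": [-0.2,0,0],"delta_rot": [0,0,0],"hand": 0},
])

```text
time_s: 15.38
tool_pos: [0.5716, 0.1547, 0.0596]
eef_rot: [-2.549, -1.837, -0.003]
contact_force: [3.4, 14.4, 1.2]
gripper_width: -0.0003
```

Call:
carry_out([
  {"xyz": [0.8,0,0],"delta_rot": [0,0,0],"hand": 0},
  {"xyz": [1.0,0,0],"delta_rot": [0,0,0],"hand": 0},
  {"xyz": [1.0,0,-4],"delta_rot": [0,0,0],"hand": 0},
  {"xyz": [1.0,0,-10],"delta_rot": [0,0,0],"hand": 0},
  {"xyz": [5,-6,-13],"delta_rot": [0,0,0],"hand": 0},
  {"xyz": [9,-12,-13],"delta_rot": [0,0,0],"hand": 0},
  {"xyz": [11,-14,-13],"delta_rot": [0,0,0],"hand": 0},
  {"xyz": [11,-14,-13],"delta_rot": [0,0,0],"hand": 0},
])

```text
time_s: 16.38
tool_pos: [0.4708, 0.305, 0.1895]
eef_rot: [-2.545, -1.841, 0.0]
contact_force: [1.4, -1.2, 0.5]
gripper_width: 0.0
```

```bash
python3 - <<'E'
from h import *
q=np.load("q.npy"); where(q); S=camera("side"); T=camera("top")
for n,c in(("S",S),("T",T)): print(n,[max((round(score(c,q[:3],b,bz,q[:3],.07),4),round(b,3)) for b in np.arange(.05,.085,.001)) for bz in(.024,.032)])
overlay(S,q[:3],.072,.024,1.57,"pics/a.png",(235,105,110,110))
b=cv2.resize(S["img"][105:215,235:345],(400,400),interpolation=cv2.INTER_CUBIC)
cv2.imwrite("pics/p12.png",np.hstack([cv2.resize(cv2.imread("pics/a.png"),(400,400)),b]))
E
```

```text
t 16.375 station tcp [-0.197   0.1953  0.1895] force [ 1.7069 -0.6903  0.5184] w 0.0
S [(np.float64(0.7079), np.float64(0.075)), (np.float64(0.6951), np.float64(0.067))]
T [(np.float64(0.8952), np.float64(0.071)), (np.float64(0.8831), np.float64(0.068))]
```

View pics/p12.png

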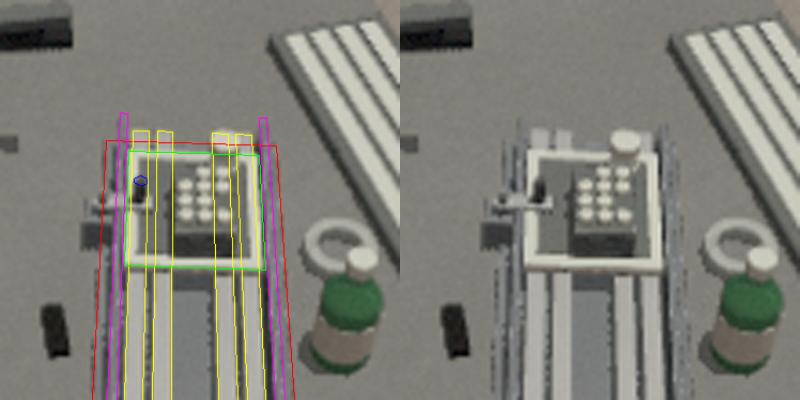

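```bash
python3 -c "
from cell import *
print(sense()['joint_vel'].round(3)); print(job_done())"
```

```text
[-0.033  0.006 -0.003  0.    -0.001 -0.001]
the job is handed in; nothing more can be done
None
```

The board is seated in the notches, the keeper lies straight across its edge, and the job is handed in at about 16.5 s of the 56 s.

- **Board:** I pushed its rear edge with shut fingertips at about 3–4 N until the push rose to 16 N, which I took as the notch wall, then backed off.
- **Keeper:** I pushed the peg round in an arc at about 1–2 N until it stopped at about 14 N, then withdrew clear of everything.
- **Last checks:**
  - The board's image fit was better at seated height than at rail height in both cameras, but only by about 0.01 in correlation.
  - The keeper arm lies square over the board, which an unseated board would have blocked.
  - The rack and pot stand upright. The bottle, tape and eraser look unmoved; I did not measure the other bystanders.
- **Disagreement:** The two cameras put the board's station y at 71 mm (top) and 75 mm (side). That matches the few millimetres by which their station fits differed. I took the drop from the force rise and the keeper's clear passage, not from a measured height.

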